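# Restock the cupboard rack behind the old supplies

## Task

Restock the white store rack so that the old supplies get used first: take the four new supplies out of the plywood carrying tray and stand each one upright in the empty compartment of the back row directly behind the old one of the same kind, so that the back row repeats the order of the front row. Set them down gently rather than letting them fall, leave the old supplies standing where they are, and leave the roll of tape in its compartment of the tray.

Things in the scene. Friction and masses are not known exactly. Their poses are not given: they have to be found in the camera images.
- new_spray: New spray can: round bare-metal body 50 mm across, 112 mm tall, with a white cap 41 mm across on top, 140 mm in all, about 0.16 kg. In any one of the tray's 5 compartments, on its 8 mm floor; x axis across the tray's row, y along it (within 0.1 rad). Origin: centre of the underside, z up.
- new_tin: New flat oblong tin: bare metal, 34 mm (its x) by 58 mm (its y), 100 mm tall, with a small black screw cap (24 mm across, up to 122 mm) set 12 mm to +y on its top, about 0.18 kg. In any one of the tray's 5 compartments, on its 8 mm floor; x axis across the tray's row, y along it (within 0.1 rad). Origin: centre of the underside, z up.
- new_jar: New squat jar: round, white, 56 mm across, with a bare-metal lid 58 mm across as its top 20 mm; 60 mm tall in all, about 0.12 kg. In any one of the tray's 5 compartments, on its 8 mm floor; x axis across the tray's row, y along it (within 0.1 rad). Origin: centre of the underside, z up.
- new_bottle: New narrow-necked bottle: round white body 46 mm across up to 80 mm, sloping shoulder, black cap 27 mm across from 110 to 142 mm height; it can be lifted by the cap; about 0.14 kg. In any one of the tray's 5 compartments, on its 8 mm floor; x axis across the tray's row, y along it (within 0.1 rad). Origin: centre of the underside, z up.
- old_spray: Old spray can, the exact like of the new one. Loose, in one of the rack's four front compartments, in any order; it stays there. Origin: centre of the underside.
- old_tin: Old oblong tin, the exact like of the new one. Loose, in one of the rack's four front compartments, in any order; it stays there. Origin: centre of the underside.
- old_jar: Old squat jar, the exact like of the new one. Loose, in one of the rack's four front compartments, in any order; it stays there. Origin: centre of the underside.
- old_bottle: Old narrow-necked bottle, the exact like of the new one. Loose, in one of the rack's four front compartments, in any order; it stays there. Origin: centre of the underside.
- rack: Fixed white metal rack, 2 rows of 4 compartments. Origin: centre of its underside on the bench; x from front row (near the robot, old supplies) to back row (empty), y along the rows. Compartment centres x -46 (front), +46 mm (back), y -129, -43, 43, 129 mm; each 88 (x) by 82 mm (y) inside, floor 8 mm and walls 26 mm above the bench; end panels 63 mm high. Fingers have most room along x.
- tape_roll: Roll of tape lying flat, 70 mm across, 48 mm tall, in the carrying tray's fifth compartment; it stays there. Origin: centre of its underside. The tray: fixed plywood carrier, one row of 5 compartments 86 mm apart, each 86 mm (across) by 80 mm inside, floor 8 mm and walls 26 mm above the bench, a bar grip at each end 69 mm high.
Mind the look-alikes: they are no part of the job. What is shaped like the new_jar but yellow is not meant. What is shaped like the new_tin but red is not meant.

How it is judged:
At the end, for the whole second after the job is handed in: Each new supply released, at rest, upright (0.08 rad) on the floor (4 mm) of the back-row compartment behind the old one of its kind (32 mm in depth, 30 mm sideways of its centre); old ones upright within 15 mm, tape roll within 30 mm of where they stood (((y of old_spray in the frame of rack between -0.159 and -0.099 m and y of new_spray in the frame of rack between -0.159 and -0.099 m) or (y of old_spray in the frame of rack between -0.073 and -0.013 m and y of new_spray in the frame of rack between -0.073 and -0.013 m) or (y of old_spray in the frame of rack between 0.013 and 0.073 m and y of new_spray in the frame of rack between 0.013 and 0.073 m) or (y of old_spray in the frame of rack between 0.099 and 0.159 m and y of new_spray in the frame of rack between 0.099 and 0.159 m)) and x of new_spray in the frame of rack between 0.014 and 0.078 m and z of new_spray in the frame of rack between 0.004 and 0.012 m and angle between each of new_spray, new_tin, new_jar, new_bottle's own z axis and vertical below 0.08 rad and linear speed of each of new_spray, old_spray, new_tin, old_tin, new_jar, old_jar, new_bottle, old_bottle below 0.02 m/s and contact force between the fingers and new_spray below 0.05 N and distance of each of old_spray, old_tin, old_jar, old_bottle from where it was at the start of the episode below 0.015 m and angle between each of old_spray, old_tin, old_jar, old_bottle's own z axis and vertical below 0.1 rad and ((y of old_tin in the frame of rack between -0.159 and -0.099 m and y of new_tin in the frame of rack between -0.159 and -0.099 m) or (y of old_tin in the frame of rack between -0.073 and -0.013 m and y of new_tin in the frame of rack between -0.073 and -0.013 m) or (y of old_tin in the frame of rack between 0.013 and 0.073 m and y of new_tin in the frame of rack between 0.013 and 0.073 m) or (y of old_tin in the frame of rack between 0.099 and 0.159 m and y of new_tin in the frame of rack between 0.099 and 0.159 m)) and x of new_tin in the frame of rack between 0.014 and 0.078 m and z of new_tin in the frame of rack between 0.004 and 0.012 m and contact force between the fingers and new_tin below 0.05 N and ((y of old_jar in the frame of rack between -0.159 and -0.099 m and y of new_jar in the frame of rack between -0.159 and -0.099 m) or (y of old_jar in the frame of rack between -0.073 and -0.013 m and y of new_jar in the frame of rack between -0.073 and -0.013 m) or (y of old_jar in the frame of rack between 0.013 and 0.073 m and y of new_jar in the frame of rack between 0.013 and 0.073 m) or (y of old_jar in the frame of rack between 0.099 and 0.159 m and y of new_jar in the frame of rack between 0.099 and 0.159 m)) and x of new_jar in the frame of rack between 0.014 and 0.078 m and z of new_jar in the frame of rack between 0.004 and 0.012 m and contact force between the fingers and new_jar below 0.05 N and ((y of old_bottle in the frame of rack between -0.159 and -0.099 m and y of new_bottle in the frame of rack between -0.159 and -0.099 m) or (y of old_bottle in the frame of rack between -0.073 and -0.013 m and y of new_bottle in the frame of rack between -0.073 and -0.013 m) or (y of old_bottle in the frame of rack between 0.013 and 0.073 m and y of new_bottle in the frame of rack between 0.013 and 0.073 m) or (y of old_bottle in the frame of rack between 0.099 and 0.159 m and y of new_bottle in the frame of rack between 0.099 and 0.159 m)) and x of new_bottle in the frame of rack between 0.014 and 0.078 m and z of new_bottle in the frame of rack between 0.004 and 0.012 m and contact force between the fingers and new_bottle below 0.05 N and distance of tape_roll from where it was at the start of the episode below 0.03 m); the robot touches nothing.
It fails at once if an old supply is pushed more than 15 mm from where it stood, or tipped (distance of any of old_spray, old_tin, old_jar, old_bottle from where it was at the start of the episode above 0.015 m or angle between any of old_spray, old_tin, old_jar, old_bottle's own z axis and vertical above 0.25 rad).
It fails at once if a new supply is let fall: faster than 0.6 m/s, a drop of about 2 cm, with no finger touching it ((linear speed of new_spray above 0.6 m/s and contact force between the fingers and new_spray below 0.01 N) or (linear speed of new_tin above 0.6 m/s and contact force between the fingers and new_tin below 0.01 N) or (linear speed of new_jar above 0.6 m/s and contact force between the fingers and new_jar below 0.01 N) or (linear speed of new_bottle above 0.6 m/s and contact force between the fingers and new_bottle below 0.01 N)).
It fails at once if the tape roll is moved more than 30 mm (distance of tape_roll from where it was at the start of the episode above 0.03 m).
It also fails if it takes over 120 s, if anything falls off the work surface, if the arm or the gripper's body presses on something with over 40 N, if the wrist force passes 120 N, or if a joint passes its speed limit or range.

## Robot

A 6-joint arm with a two-finger parallel gripper is mounted at the origin on the work surface. World frame = base frame: x ahead of the robot, y to its left, z up, the work surface at z = 0. Lengths are in m, angles in rad, forces in N, time in s.
With the tool pointing down it reaches from about 0.225 to 0.875 m from the base axis. Payload 3.4 kg.
Tool frame: the origin (TCP) lies at the very end of the fingers, on their centre line; the grasp point (between the pads) lies behind it (manip.grasp_offset is the z of the grasp point in the tool frame, in m); z points along the fingers, y is the line along which they close (so a half turn about z gives the same grasp; the last joint's range is limited). The gripper opens to 85 mm and grips with 20 to 120 N. Pads are 22 mm wide; open, the fingers measure 114 mm over their backs; the gripper's body (76 mm by 85 mm) begins 54 mm behind the grasp point. The pads swing forward as they close: fully open they stand 13 mm farther back than shut.
Start: joints at [1.015, 0.276, 1.505, -0, 1.361, -0.121], TCP at [0.242, 0.522, 0.231] pointing down, gripper open.
Joint ranges: [-2.89, 2.89], [-0.75, 2.08], [0.22, 2.7], [-1.18, 4.32], [0.11, 2.71], [-2.7, 2.7]. Speed limits (rad/s): [2.57, 2.57, 3.14, 3.14, 3.14, 3.14].

## Interface

Orientations are given as a unit quaternion [w, x, y, z].
In Python, from rig import manip gives the robot as it stands.
- The arm moves only by the shell command python3 -m pendant 'ROWS' [FORCE]. ROWS is JSON, a list of rows, each an object of numbers: "dx", "dy", "dz": the shift along the tool's x, y, z in m; "rx", "ry", "rz": the turn, a rotation vector about the tool's x, y, z in degrees; "hand": the finger opening in m, from 0 to 0.0854. In form: [{"dx": .., "dy": .., "dz": .., "rx": .., "ry": .., "rz": .., "hand": ..}, ...]. A call has 1 to 12 rows; each row shifts and turns the commanded pose from where the row before left it, along the tool's axes as they then stand; what a row does not reach is not made up. A row lasts 1/12 s, in which the tool goes at most 41.7 mm and 7.16 degrees, less where a joint would pass 70% of its speed; a pose out of reach is approached as far as the arm can. A call is refused whole if a number of a shift passes 0.0417 or a number of a turn 7.16, either way. A call with a gripper value outside its range is refused whole. The fingers move at their own pace and stop on an object; FORCE is the grip in N (left out, the last holds). Time passes only in rows, so rows that do not move let the fingers close. It gives the time, the measured TCP pose, the force, the opening and the grip force at its end, in the units of the state.
- manip.get_state(): the state, without advancing time (a new reading comes with each control period).
- manip.get_image(name): name is "side" or "top" or "wrist"; returns a dict with "frame" (400x640x3 uint8, red, green, blue), "fx", "fy", "cx", "cy" (pixels), "position" and "attitude" of the camera in the world; the wrist camera has in their place "mount" (4x4, takes a point from camera to tool coordinates, whose origin is the TCP and whose axes are the flange's). Camera axes: x right, y up, looking along -z (the intrinsics and any distortion apply to the point x, -y, -z); pixel columns grow to the right and rows downward; lengths in m; the calibration is good to about 2 mm. A picture is of the moment at which its call begins: read the wrist's pose just before it. There is no depth.
- manip.sign_off(): hands the job in; it is judged then, once.
The state is a dict: "clock": time; "qpos": joint angles; "qd": joint speeds; "effort": joint torques, N m; "position": TCP position; "ee_rot": TCP orientation; "contact_force": force on the tool from outside, world axes, zero at the start; "moment": the same for the moment, N m; "width": finger opening in m; "gripper_force": force on a finger pad.
Only numpy, scipy, OpenCV 4.12 (cv2) and the standard library are available. Lean on these libraries where they do the work, as an engineer would, in place of code of your own. Each camera call takes 0.05 s, during which the arm holds its last target. There are 200 camera calls.

## Working session

There is one attempt and no reset: what is moved stays moved. The work goes in short steps, Python scripts to look and compute and a shell command to move; the robot and the scene stay as the last step left them, time stands still between calls to the robot, and variables do not carry over. Pictures are saved under pics/ and viewed, at most 14 in all, crops included, and the job is handed in when it is done.

```bash
ls; mkdir -p pics
python3 - <<'E'
from rig import manip
import cv2
print(manip.grasp_offset, manip.get_state())
for n in("top","side"):
    im=manip.get_image(n); cv2.imwrite(f"pics/{n}0.png",im["frame"][:,:,::-1]); print(n,{k:v for k,v in im.items() if k!="frame"})
E
```

```text
pics
-0.0187 {'clock': 0.0, 'qpos': array([ 1.01501452e+00,  2.76581059e-01,  1.50613751e+00,  5.82404916e-06,
        1.36068795e+00, -1.20983106e-01]), 'qd': array([ 0.00012312, -0.00051023, -0.00060916, -0.00012702, -0.00114562,
       -0.00057123]), 'effort': array([-1.86695652e-04, -4.16775298e+01, -2.45805931e+01, -3.92038173e-04,
        1.09562755e-02,  4.43771953e-06]), 'position': array([0.24191976, 0.52105023, 0.23044591]), 'ee_rot': array([-3.03752549e-04,  2.15691426e-01,  9.76461154e-01, -8.54556932e-04]), 'contact_force': array([0.03228782, 0.10256603, 0.35519329]), 'moment': array([ 0.03032947,  0.00914069, -0.02332231]), 'gripper_force': 0.0, 'width': 0.08543244666312166}
top {'fx': 371.4886044589439, 'fy': 371.4886044589439, 'cx': 322.5554012735377, 'cy': 198.28147473572213, 'position': array([0.34567867, 0.0103482 , 1.06301224]), 'attitude': array([-0.70461499, -0.04372662,  0.03742024,  0.70725203])}
side {'fx': 423.91341007195496, 'fy': 423.91341007195496, 'cx': 309.9607749716967, 'cy': 201.9352245803121, 'position': array([ 0.29181137, -0.71261126,  0.80217486]), 'attitude': array([ 0.92013494,  0.37744974, -0.04495296, -0.09414151])}
```

View pics/top0.png

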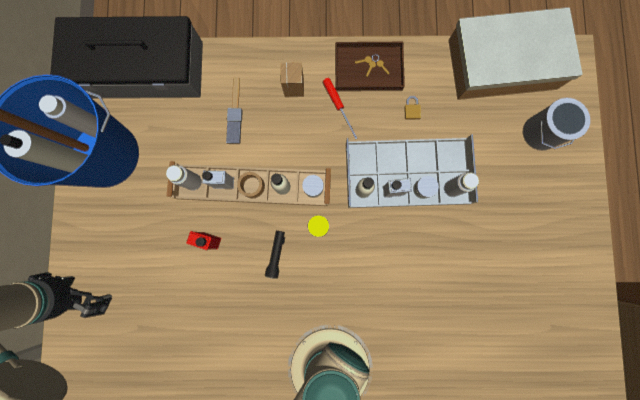

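View pics/side0.png

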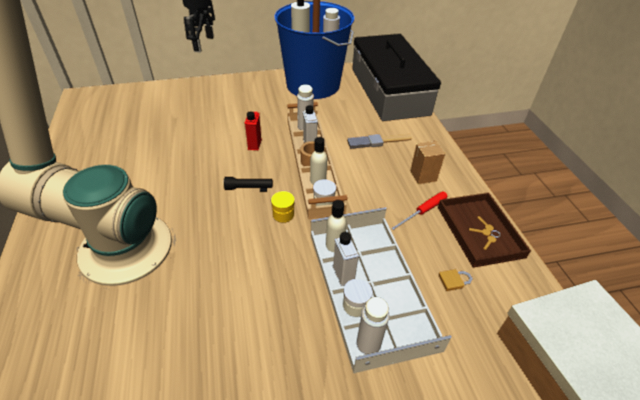

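Top view: the tray, left to right, holds spray (177,174), tin (213,177), tape (251,185), bottle (279,182) and jar (313,186). The rack front holds bottle, tin, jar and spray, with the back row above it empty. I'll enlarge both views for measuring.

Run:
```python
import cv2
t=cv2.imread("pics/top0.png"); 
a=cv2.resize(t[150:215,160:340],None,fx=4.4,fy=4.4,interpolation=cv2.INTER_CUBIC)
b=cv2.resize(t[130:215,340:490],None,fx=3.5,fy=3.5,interpolation=cv2.INTER_CUBIC)
import numpy as np
c=np.zeros((a.shape[0]+b.shape[0],800,3),np.uint8); c[:a.shape[0],:a.shape[1]]=a; c[a.shape[0]:,:b.shape[1]]=b
print(a.shape,b.shape)
cv2.imwrite("pics/crop1.png",c)
```

```text
(286, 792, 3) (298, 525, 3)
```

View pics/crop1.png

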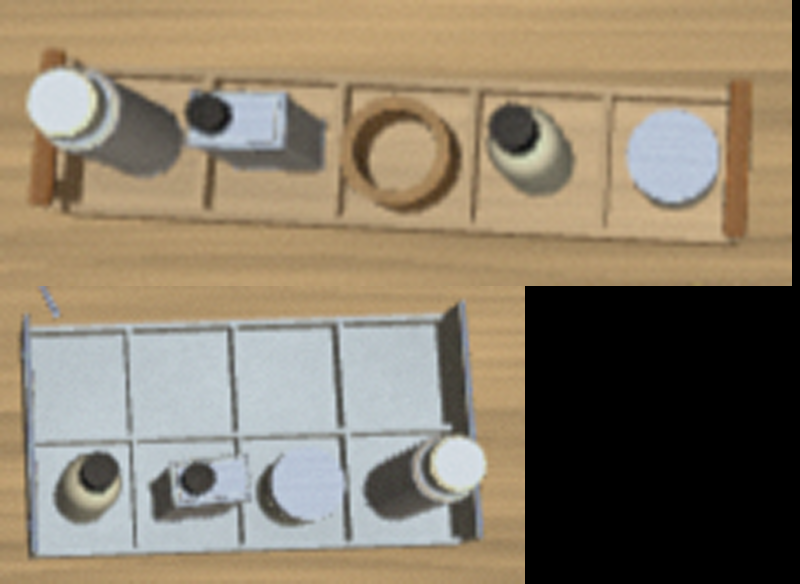

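Crop features: tray (4.4×) spray cap (63,103), tin cap (209,115), tin top centre (238,121), tape (405,153), bottle cap (515,129), jar lid (673,157). Rack (3.5×, below row 286): divider crossings (132,441), (238,437), (343,433), and back wall (127,327), (232,324), (340,320).

```bash
cat > h.py <<'E'
import numpy as np, cv2
from scipy.spatial.transform import Rotation as R
from rig import manip
CAL={"top":((371.4886,322.5554,198.2815),[0.34567867,0.0103482,1.06301224],[-0.70461499,-0.04372662,0.03742024,0.70725203]),
"side":((423.9134,309.96077,201.93522),[0.29181137,-0.71261126,0.80217486],[0.92013494,0.37744974,-0.04495296,-0.09414151])}
def rot(q): return R.from_quat([q[1],q[2],q[3],q[0]])
def ray(n,u,v):
    (f,cx,cy),p,q=CAL[n]; return np.array(p),rot(q).apply([(u-cx)/f,-(v-cy)/f,-1])
def at(n,u,v,z):
    p,d=ray(n,u,v); return p+d*(z-p[2])/d[2]
def proj(n,P):
    (f,cx,cy),p,q=CAL[n]; c=rot(q).inv().apply(np.array(P)-p); return cx-f*c[...,0]/c[...,2], cy+f*c[...,1]/c[...,2]
E
python3 - <<'E'
from h import *
np.set_printoptions(precision=4,suppress=True)
side=cv2.imread("pics/side0.png"); s=cv2.resize(side[80:370,280:460],None,fx=2,fy=2,interpolation=cv2.INTER_CUBIC)
def mark(P,col):
    u,v=proj("side",P); cv2.drawMarker(s,(int((u-280)*2),int((v-80)*2)),col,cv2.MARKER_CROSS,7,1)
A=lambda x,y:(160+(x+.5)/4.4-.5,150+(y+.5)/4.4-.5)
B=lambda x,y:(340+(x+.5)/3.5-.5,130+(y-286+.5)/3.5-.5)
for n,x,y,h in [("spray",63,103,.148),("tincap",209,115,.130),("tintop",238,121,.108),("tape",405,153,.056),("bottle",515,129,.150),("jar",673,157,.068)]:
    P=at("top",*A(x,y),h); print(n,P); mark(P,(0,0,255))
for n,x,y,h in [("r0y86",132,441,.026),("r00",238,437,.026),("r0-86",343,433,.026),("b86",127,327,.026),("b0",232,324,.026),("b-86",340,320,.026),("obottle",100,472,.15),("ospray",457,464,.148),("otin",199,479,.13),("ojar",309,485,.068)]:
    P=at("top",*B(x,y),h); print(n,P); mark(P,(0,255,0))
cv2.imwrite("pics/side_m.png",s)
E
```

```text
spray [0.5166 0.391  0.148 ]
tincap [0.5125 0.3131 0.13  ]
tintop [0.5127 0.3029 0.108 ]
tape [0.5011 0.2137 0.056 ]
bottle [0.5    0.1326 0.15  ]
jar [0.496 0.046 0.068]
r0y86 [ 0.534  -0.1358  0.026 ]
r00 [ 0.5368 -0.2213  0.026 ]
r0-86 [ 0.5397 -0.306   0.026 ]
b86 [ 0.6283 -0.1336  0.026 ]
b0 [ 0.6304 -0.2192  0.026 ]
b-86 [ 0.6332 -0.3072  0.026 ]
obottle [ 0.4892 -0.0952  0.15  ]
ospray [ 0.4941 -0.3486  0.148 ]
otin [ 0.4869 -0.169   0.13  ]
ojar [ 0.4913 -0.2655  0.068 ]
```

View pics/side_m.png

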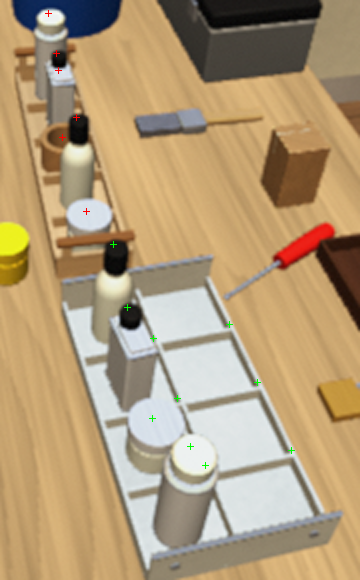

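The top-view positions land on the matching features in the side view. The rack yaw is about +0.03 rad, and the target cells are bottle (.579,-.091), tin (.582,-.177), jar (.584,-.263) and spray (.587,-.349). First I turn the tool so the fingers close along world x.

```bash
python3 -m pendant '[{"rz":7},{"rz":7},{"rz":7},{"rz":7},{"rz":7},{"rz":7},{"rz":7},{"rz":7},{"rz":7},{"rz":2.1},{}]' 40
cat >> h.py <<'E'
def go(x,y,z):
    s=manip.get_state(); r=rot(s["ee_rot"]); d=r.inv().apply(np.array([x,y,z])-s["position"])
    e=R.from_matrix(np.column_stack([[0,1,0],[1,0,0],[0,0,-1]]))
    print("tool shift mm",np.round(d*1e3,1),"rot err deg(tool)",np.round(np.degrees((r.inv()*e).as_rotvec()),2),"w",s["width"],"t",s["clock"])
E
python3 -c "
from h import *
go(.5166,.391,.2)"
```

```text
tool shift mm [-303.9   -2.2   30.5] rot err deg(tool) [-9.000e-02  4.000e-02  6.509e+01] w 0.08518171294936244 t 0.1invalid input
```

```bash
python3 -m pendant '[{"rz":7},{"rz":7},{"rz":7},{"rz":7},{"rz":7},{"rz":7},{"rz":7},{"rz":7},{"rz":7},{"rz":2.1},{"dz":0}]' 40
python3 -c "
from h import *
go(.5166,.391,.2)"
```

```text
tool shift mm [-303.9   -2.2   30.5] rot err deg(tool) [-9.000e-02  4.000e-02  6.509e+01] w 0.08518171294936244 t 0.1invalid input
```

```bash
python3 -m pendant '[{"dx":0,"dy":0,"dz":0,"rx":0,"ry":0,"rz":7,"hand":0.085},{"dx":0,"dy":0,"dz":0,"rx":0,"ry":0,"rz":7,"hand":0.085}]' 40; echo; python3 -m pendant '[{"dx":0,"dy":0,"dz":0,"rx":0,"ry":0,"rz":7,"hand":0.085}]'; python3 -m pendant --help
python3 -c "
from h import *
go(.5166,.391,.2)"
```

```text
clock: 0.27
position: [0.242, 0.5212, 0.2307]
ee_rot: [-0.0, 0.336, 0.942, -0.001]
contact_force: [0.5, -0.2, -0.7]
width: 0.0849
gripper_force: 0.0

clock: 0.35
position: [0.242, 0.5212, 0.2308]
ee_rot: [-0.0, 0.393, 0.92, -0.001]
contact_force: [0.3, 0.5, -0.7]
width: 0.085
gripper_force: 0.0
tool shift mm [-283.9  108.3   30.7] rot err deg(tool) [-5.000e-02  4.000e-02  4.374e+01] w 0.08497055726154752 t 0.35invalid input: not JSON, or not a number
```

```bash
python3 -m pendant '[{"rz":7,"hand":0.085},{"rz":7,"hand":0.085}]' || python3 -m pendant '[{"dx":0,"dy":0,"dz":0,"rz":7,"rx":0,"ry":0},{"dx":0,"dy":0,"dz":0,"rz":7,"rx":0,"ry":0}]'
```

```text
invalid input
invalid input
```

Every row needs all seven keys.

```bash
python3 -m pendant '[{"dx":0,"dy":0,"dz":0,"rx":0,"ry":0,"rz":7,"hand":0.085},{"dx":0,"dy":0,"dz":0,"rx":0,"ry":0,"rz":7,"hand":0.085},{"dx":0,"dy":0,"dz":0,"rx":0,"ry":0,"rz":7,"hand":0.085},{"dx":0,"dy":0,"dz":0,"rx":0,"ry":0,"rz":7,"hand":0.085},{"dx":0,"dy":0,"dz":0,"rx":0,"ry":0,"rz":7,"hand":0.085},{"dx":0,"dy":0,"dz":0,"rx":0,"ry":0,"rz":7,"hand":0.085},{"dx":0,"dy":0,"dz":0,"rx":0,"ry":0,"rz":1.7,"hand":0.085},{"dx":0,"dy":0,"dz":0,"rx":0,"ry":0,"rz":0,"hand":0.085}]'
python3 -c "
from h import *
go(.5166,.391,.2)"
```

```text
clock: 1.02
position: [0.2421, 0.5213, 0.2308]
ee_rot: [0.0, 0.705, 0.709, -0.0]
contact_force: [0.4, 0.2, -0.2]
width: 0.085
gripper_force: 0.0
tool shift mm [-132.   273.7   30.8] rot err deg(tool) [-0.03  0.05  0.37] w 0.08496756193683724 t 1.0167
```

```bash
python3 -m pendant '[{"dx":-0.013,"dy":0.027,"dz":0,"rx":0,"ry":0,"rz":0.4,"hand":0.085},{"dx":-0.013,"dy":0.027,"dz":0,"rx":0,"ry":0,"rz":0,"hand":0.085},{"dx":-0.013,"dy":0.027,"dz":0,"rx":0,"ry":0,"rz":0,"hand":0.085},{"dx":-0.013,"dy":0.027,"dz":0,"rx":0,"ry":0,"rz":0,"hand":0.085},{"dx":-0.013,"dy":0.027,"dz":0,"rx":0,"ry":0,"rz":0,"hand":0.085},{"dx":-0.013,"dy":0.027,"dz":0,"rx":0,"ry":0,"rz":0,"hand":0.085},{"dx":-0.013,"dy":0.027,"dz":0,"rx":0,"ry":0,"rz":0,"hand":0.085},{"dx":-0.013,"dy":0.027,"dz":0,"rx":0,"ry":0,"rz":0,"hand":0.085},{"dx":-0.013,"dy":0.027,"dz":0,"rx":0,"ry":0,"rz":0,"hand":0.085},{"dx":-0.014,"dy":0.031,"dz":0,"rx":0,"ry":0,"rz":0,"hand":0.085},{"dx":0,"dy":0,"dz":0,"rx":0,"ry":0,"rz":0,"hand":0.085},{"dx":0,"dy":0,"dz":0,"rx":0,"ry":0,"rz":0,"hand":0.085}]'
cat >> h.py <<'E'
def wshot(fn,marks):
    s=manip.get_state(); im=manip.get_image("wrist"); T=np.eye(4); T[:3,:3]=rot(s["ee_rot"]).as_matrix(); T[:3,3]=s["position"]
    M=T@im["mount"]; f=im["frame"][:,:,::-1].copy()
    np.savez("w.npz",M=M,K=[im["fx"],im["fy"],im["cx"],im["cy"]])
    cv2.imwrite("pics/raw_"+fn,f)
    for P in marks:
        c=np.linalg.inv(M)@np.append(P,1)
        if c[2]<0:
            u,v=im["cx"]-im["fx"]*c[0]/c[2],im["cy"]+im["fy"]*c[1]/c[2]
            if abs(u)<2000 and abs(v)<2000: cv2.drawMarker(f,(int(u),int(v)),(0,0,255),cv2.MARKER_CROSS,12,1)
    cv2.imwrite("pics/"+fn,f)
def wat(u,v,z):
    w=np.load("w.npz"); M=w["M"]; fx,fy,cx,cy=w["K"]; d=M[:3,:3]@[(u-cx)/fx,-(v-cy)/fy,-1]; p=M[:3,3]; return p+d*(z-p[2])/d[2]
E
python3 -c "
from h import *
go(.5166,.391,.088)
wshot('w1.png',[[.5166,.391,.148],[.5125,.3131,.13],[.5127,.3029,.108],[.5011,.2137,.056]])
print(manip.get_image('wrist')['mount'])"
```

```text
clock: 2.02
position: [0.5176, 0.3895, 0.2304]
ee_rot: [-0.0, 0.708, 0.706, -0.001]
contact_force: [-1.0, 0.2, -0.6]
width: 0.0851
gripper_force: 0.0
tool shift mm [  1.6  -0.9 142.4] rot err deg(tool) [-0.07  0.03 -0.13] w 0.0850746227272703 t 2.0167
[[ 4.51413676e-04  9.57609187e-01  2.88070200e-01  7.43787648e-02]
 [ 9.99999894e-01 -4.58819196e-04 -4.18097743e-05  1.02254585e-03]
 [ 9.21347137e-05  2.88070189e-01 -9.57609293e-01 -1.43609529e-01]
 [ 0.00000000e+00  0.00000000e+00  0.00000000e+00  1.00000000e+00]]
```

View pics/w1.png

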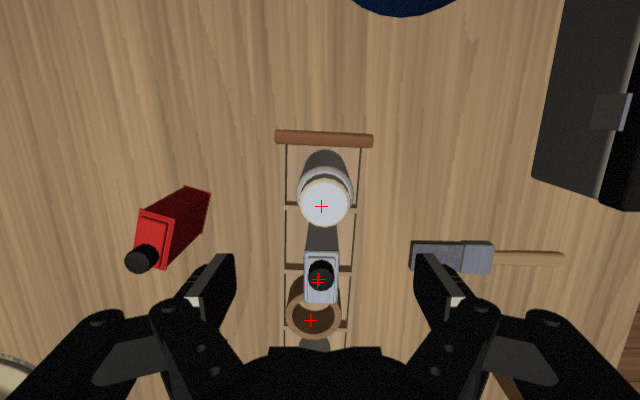

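The wrist view agrees: spray cap centred at (324,203), marker (321,206); tin cap (320,275), marker (318,280); the tin is square to the tool. I descend over the spray can.

```bash
python3 -c "
from h import *
print(wat(324,203,.148),wat(320,275,.13),wat(321.5,276,.108))"
python3 -m pendant '[{"dx":0.002,"dy":0,"dz":0.02,"rx":0,"ry":0,"rz":0,"hand":0.085},{"dx":0,"dy":0,"dz":0.03,"rx":0,"ry":0,"rz":0,"hand":0.085},{"dx":0,"dy":0,"dz":0.03,"rx":0,"ry":0,"rz":0,"hand":0.085},{"dx":0,"dy":0,"dz":0.03,"rx":0,"ry":0,"rz":0,"hand":0.085},{"dx":0,"dy":0,"dz":0.02,"rx":0,"ry":0,"rz":0,"hand":0.085},{"dx":0,"dy":0,"dz":0.012,"rx":0,"ry":0,"rz":0,"hand":0.085},{"dx":0,"dy":0,"dz":0,"rx":0,"ry":0,"rz":0,"hand":0.06},{"dx":0,"dy":0,"dz":0,"rx":0,"ry":0,"rz":0,"hand":0.04},{"dx":0,"dy":0,"dz":0,"rx":0,"ry":0,"rz":0,"hand":0.04},{"dx":0,"dy":0,"dz":0,"rx":0,"ry":0,"rz":0,"hand":0.04},{"dx":0,"dy":0,"dz":0,"rx":0,"ry":0,"rz":0,"hand":0.04},{"dx":0,"dy":0,"dz":0,"rx":0,"ry":0,"rz":0,"hand":0.04}]' 40
```

```text
[0.51825988 0.39408903 0.148     ] [0.51445763 0.32065717 0.13      ] [0.5155177  0.30662172 0.108     ]
clock: 3.12
position: [0.517, 0.3934, 0.091]
ee_rot: [0.0, 0.707, 0.707, 0.002]
contact_force: [0.7, 1.0, 4.1]
width: 0.0488
gripper_force: 41.9
```

```bash
python3 -m pendant '[{"dx":0,"dy":0,"dz":-0.015,"rx":0,"ry":0,"rz":0,"hand":0.03},{"dx":0,"dy":0,"dz":-0.03,"rx":0,"ry":0,"rz":0,"hand":0.03},{"dx":0,"dy":0,"dz":-0.035,"rx":0,"ry":0,"rz":0,"hand":0.03},{"dx":0,"dy":0,"dz":-0.035,"rx":0,"ry":0,"rz":0,"hand":0.03},{"dx":0,"dy":0,"dz":-0.03,"rx":0,"ry":0,"rz":0,"hand":0.03},{"dx":0,"dy":0,"dz":-0.02,"rx":0,"ry":0,"rz":0,"hand":0.03},{"dx":-0.01,"dy":0.005,"dz":0,"rx":0,"ry":0,"rz":0,"hand":0.03},{"dx":-0.02,"dy":0.01,"dz":0,"rx":0,"ry":0,"rz":0,"hand":0.03},{"dx":-0.03,"dy":0.01,"dz":0,"rx":0,"ry":0,"rz":0,"hand":0.03},{"dx":-0.035,"dy":0.01,"dz":0,"rx":0,"ry":0,"rz":0,"hand":0.03},{"dx":-0.035,"dy":0.01,"dz":0,"rx":0,"ry":0,"rz":0,"hand":0.03},{"dx":-0.035,"dy":0.01,"dz":0,"rx":0,"ry":0,"rz":0,"hand":0.03}]'
python3 -m pendant '[{"dx":-0.035,"dy":0.01,"dz":0,"rx":0,"ry":0,"rz":0,"hand":0.03},{"dx":-0.035,"dy":0.005,"dz":0,"rx":0,"ry":0,"rz":0,"hand":0.03},{"dx":-0.035,"dy":0,"dz":0,"rx":0,"ry":0,"rz":0,"hand":0.03},{"dx":-0.035,"dy":0,"dz":0,"rx":0,"ry":0,"rz":0,"hand":0.03},{"dx":-0.035,"dy":0,"dz":0,"rx":0,"ry":0,"rz":0,"hand":0.03},{"dx":-0.035,"dy":0,"dz":0,"rx":0,"ry":0,"rz":0,"hand":0.03},{"dx":-0.035,"dy":0,"dz":0,"rx":0,"ry":0,"rz":0,"hand":0.03},{"dx":-0.035,"dy":0,"dz":0,"rx":0,"ry":0,"rz":0,"hand":0.03},{"dx":-0.035,"dy":0,"dz":0,"rx":0,"ry":0,"rz":0,"hand":0.03},{"dx":-0.035,"dy":0,"dz":0,"rx":0,"ry":0,"rz":0,"hand":0.03},{"dx":-0.035,"dy":0,"dz":0,"rx":0,"ry":0,"rz":0,"hand":0.03},{"dx":-0.035,"dy":0,"dz":0,"rx":0,"ry":0,"rz":0,"hand":0.03}]'
python3 -m pendant '[{"dx":-0.035,"dy":0,"dz":0,"rx":0,"ry":0,"rz":0,"hand":0.03},{"dx":-0.035,"dy":0,"dz":0,"rx":0,"ry":0,"rz":0,"hand":0.03},{"dx":-0.025,"dy":0,"dz":0,"rx":0,"ry":0,"rz":0,"hand":0.03},{"dx":-0.015,"dy":0,"dz":0,"rx":0,"ry":0,"rz":0,"hand":0.03},{"dx":0,"dy":0,"dz":0,"rx":0,"ry":0,"rz":0,"hand":0.03},{"dx":0,"dy":0,"dz":0,"rx":0,"ry":0,"rz":0,"hand":0.03}]'
python3 -c "
from h import *
go(.587,-.349,.092)"
```

```text
clock: 4.12
position: [0.5707, 0.2253, 0.2526]
ee_rot: [-0.0, 0.707, 0.707, -0.001]
contact_force: [0.7, 0.3, -1.0]
width: 0.0489
gripper_force: 41.9
clock: 5.12
position: [0.5847, -0.1945, 0.2527]
ee_rot: [-0.001, 0.707, 0.707, -0.001]
contact_force: [1.0, -0.1, -0.3]
width: 0.0484
gripper_force: 41.9
clock: 5.62
position: [0.5854, -0.3023, 0.253]
ee_rot: [-0.002, 0.708, 0.707, 0.0]
contact_force: [0.1, -0.2, -1.1]
width: 0.0488
gripper_force: 41.9
tool shift mm [-47.1   2.  160.8] rot err deg(tool) [-0.11 -0.14 -0.09] w 0.048849802605474286 t 5.6167
```

```bash
python3 -m pendant '[{"dx":-0.022,"dy":0.002,"dz":0,"rx":0,"ry":0,"rz":0,"hand":0.03},{"dx":-0.025,"dy":0,"dz":0.01,"rx":0,"ry":0,"rz":0,"hand":0.03},{"dx":0,"dy":0,"dz":0.025,"rx":0,"ry":0,"rz":0,"hand":0.03},{"dx":0,"dy":0,"dz":0.03,"rx":0,"ry":0,"rz":0,"hand":0.03},{"dx":0,"dy":0,"dz":0.03,"rx":0,"ry":0,"rz":0,"hand":0.03},{"dx":0,"dy":0,"dz":0.03,"rx":0,"ry":0,"rz":0,"hand":0.03},{"dx":0,"dy":0,"dz":0.018,"rx":0,"ry":0,"rz":0,"hand":0.03},{"dx":0,"dy":0,"dz":0.01,"rx":0,"ry":0,"rz":0,"hand":0.03},{"dx":0,"dy":0,"dz":0,"rx":0,"ry":0,"rz":0,"hand":0.03},{"dx":0,"dy":0,"dz":0,"rx":0,"ry":0,"rz":0,"hand":0.03}]'
python3 -c "
from h import *
go(.587,-.349,.091)"
```

```text
clock: 6.45
position: [0.5886, -0.3483, 0.1017]
ee_rot: [-0.0, 0.707, 0.707, 0.0]
contact_force: [0.4, 0.1, -0.7]
width: 0.0489
gripper_force: 41.9
tool shift mm [-0.7 -1.6 10.7] rot err deg(tool) [ 0.02 -0.02  0.06] w 0.04885115629184656 t 6.45
```

```bash
python3 -m pendant '[{"dx":0,"dy":-0.001,"dz":0.004,"rx":0,"ry":0,"rz":0,"hand":0.03},{"dx":0,"dy":0,"dz":0.004,"rx":0,"ry":0,"rz":0,"hand":0.03},{"dx":0,"dy":0,"dz":0.002,"rx":0,"ry":0,"rz":0,"hand":0.03},{"dx":0,"dy":0,"dz":0.001,"rx":0,"ry":0,"rz":0,"hand":0.03},{"dx":0,"dy":0,"dz":0,"rx":0,"ry":0,"rz":0,"hand":0.03},{"dx":0,"dy":0,"dz":0,"rx":0,"ry":0,"rz":0,"hand":0.03}]'
```

```text
clock: 6.95
position: [0.5873, -0.3496, 0.091]
ee_rot: [0.0, 0.707, 0.707, 0.0]
contact_force: [-0.2, -1.1, 2.2]
width: 0.0487
gripper_force: 42.1
```

```bash
python3 -m pendant '[{"dx":0,"dy":0,"dz":0,"rx":0,"ry":0,"rz":0,"hand":0.055},{"dx":0,"dy":0,"dz":0,"rx":0,"ry":0,"rz":0,"hand":0.07},{"dx":0,"dy":0,"dz":0,"rx":0,"ry":0,"rz":0,"hand":0.07},{"dx":0,"dy":0,"dz":0,"rx":0,"ry":0,"rz":0,"hand":0.07},{"dx":0,"dy":0,"dz":-0.01,"rx":0,"ry":0,"rz":0,"hand":0.07},{"dx":0,"dy":0,"dz":-0.02,"rx":0,"ry":0,"rz":0,"hand":0.07},{"dx":0,"dy":0,"dz":-0.035,"rx":0,"ry":0,"rz":0,"hand":0.07},{"dx":0,"dy":0,"dz":-0.035,"rx":0,"ry":0,"rz":0,"hand":0.07},{"dx":0,"dy":0,"dz":-0.035,"rx":0,"ry":0,"rz":0,"hand":0.07},{"dx":0.01,"dy":0,"dz":-0.01,"rx":0,"ry":0,"rz":0,"hand":0.07},{"dx":0.02,"dy":-0.01,"dz":0,"rx":0,"ry":0,"rz":0,"hand":0.07},{"dx":0.03,"dy":-0.01,"dz":0,"rx":0,"ry":0,"rz":0,"hand":0.07}]'
python3 -m pendant '[{"dx":0.04,"dy":-0.01,"dz":0,"rx":0,"ry":0,"rz":0,"hand":0.07},{"dx":0.04,"dy":-0.01,"dz":0,"rx":0,"ry":0,"rz":0,"hand":0.07},{"dx":0.04,"dy":-0.01,"dz":0,"rx":0,"ry":0,"rz":0,"hand":0.07},{"dx":0.04,"dy":-0.01,"dz":0,"rx":0,"ry":0,"rz":0,"hand":0.07},{"dx":0.04,"dy":0,"dz":0,"rx":0,"ry":0,"rz":0,"hand":0.07},{"dx":0.04,"dy":0,"dz":0,"rx":0,"ry":0,"rz":0,"hand":0.07},{"dx":0.04,"dy":0,"dz":0,"rx":0,"ry":0,"rz":0,"hand":0.07},{"dx":0.04,"dy":0,"dz":0,"rx":0,"ry":0,"rz":0,"hand":0.07},{"dx":0.04,"dy":0,"dz":0,"rx":0,"ry":0,"rz":0,"hand":0.07},{"dx":0.04,"dy":0,"dz":0,"rx":0,"ry":0,"rz":0,"hand":0.07},{"dx":0.04,"dy":0,"dz":0,"rx":0,"ry":0,"rz":0,"hand":0.07},{"dx":0.04,"dy":0,"dz":0,"rx":0,"ry":0,"rz":0,"hand":0.07}]'
python3 -c "
from h import *
go(.514,.305,.071)"
```

```text
clock: 7.95
position: [0.5678, -0.291, 0.2368]
ee_rot: [0.002, 0.708, 0.706, 0.0]
contact_force: [1.2, 0.3, -0.5]
width: 0.0696
gripper_force: 0.0
clock: 8.95
position: [0.5265, 0.1928, 0.2358]
ee_rot: [0.0, 0.707, 0.707, 0.0]
contact_force: [1.6, 0.3, -0.2]
width: 0.0702
gripper_force: 0.0
tool shift mm [112.2 -12.6 164.8] rot err deg(tool) [ 0.03 -0.01  0.  ] w 0.07023037475473645 t 8.95
```

```bash
python3 -m pendant '[{"dx":0.035,"dy":-0.005,"dz":0,"rx":0,"ry":0,"rz":0,"hand":0.07},{"dx":0.035,"dy":-0.004,"dz":0,"rx":0,"ry":0,"rz":0,"hand":0.07},{"dx":0.025,"dy":-0.003,"dz":0,"rx":0,"ry":0,"rz":0,"hand":0.07},{"dx":0.015,"dy":0,"dz":0,"rx":0,"ry":0,"rz":0,"hand":0.07},{"dx":0,"dy":0,"dz":0,"rx":0,"ry":0,"rz":0,"hand":0.07},{"dx":0,"dy":0,"dz":0,"rx":0,"ry":0,"rz":0,"hand":0.07}]'
python3 -c "
from h import *
go(.514,.305,.071)
wshot('w2.png',[[.514,.305,.108],[.514,.3131,.13]])
manip.get_image('top')
cv2.imwrite('pics/top2.png',manip.get_image('top')['frame'][:,:,::-1])"
```

```text
clock: 9.45
position: [0.5151, 0.3005, 0.2353]
ee_rot: [0.0, 0.707, 0.708, -0.0]
contact_force: [-0.0, -0.7, -0.6]
width: 0.07
gripper_force: 0.0
tool shift mm [  4.7  -1.1 164.3] rot err deg(tool) [0.   0.07 0.07] w 0.07002890518896189 t 9.45
```

View pics/w2.png

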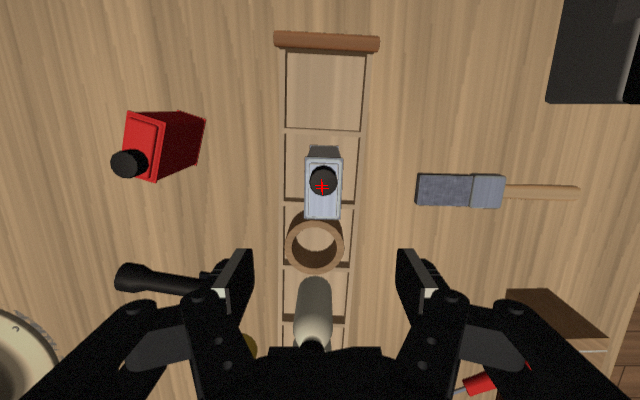

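View pics/top2.png

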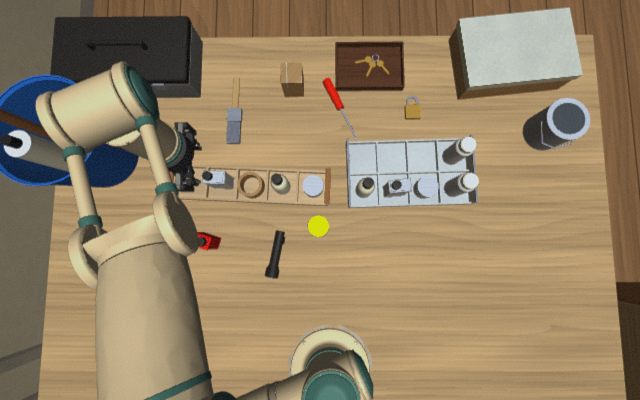

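The spray can stands in the back-right cell. The tin top is centred at about (323,188), on the marker at (321,187). I grasp the tin.

```bash
python3 -m pendant '[{"dx":0.005,"dy":0,"dz":0.015,"rx":0,"ry":0,"rz":0,"hand":0.07},{"dx":0,"dy":0,"dz":0.03,"rx":0,"ry":0,"rz":0,"hand":0.07},{"dx":0,"dy":0,"dz":0.035,"rx":0,"ry":0,"rz":0,"hand":0.07},{"dx":0,"dy":0,"dz":0.035,"rx":0,"ry":0,"rz":0,"hand":0.07},{"dx":0,"dy":0,"dz":0.03,"rx":0,"ry":0,"rz":0,"hand":0.07},{"dx":0,"dy":0,"dz":0.015,"rx":0,"ry":0,"rz":0,"hand":0.07},{"dx":0,"dy":0,"dz":0.004,"rx":0,"ry":0,"rz":0,"hand":0.05},{"dx":0,"dy":0,"dz":0,"rx":0,"ry":0,"rz":0,"hand":0.025},{"dx":0,"dy":0,"dz":0,"rx":0,"ry":0,"rz":0,"hand":0.025},{"dx":0,"dy":0,"dz":0,"rx":0,"ry":0,"rz":0,"hand":0.025},{"dx":0,"dy":0,"dz":0,"rx":0,"ry":0,"rz":0,"hand":0.025},{"dx":0,"dy":0,"dz":0,"rx":0,"ry":0,"rz":0,"hand":0.025}]' 40
```

```text
clock: 10.6
position: [0.5159, 0.3059, 0.0725]
ee_rot: [0.0, 0.707, 0.707, 0.001]
contact_force: [-0.1, 1.7, 0.6]
width: 0.0336
gripper_force: 44.8
```

```bash
python3 -m pendant '[{"dx":0,"dy":0,"dz":-0.015,"rx":0,"ry":0,"rz":0,"hand":0.02},{"dx":0,"dy":0,"dz":-0.03,"rx":0,"ry":0,"rz":0,"hand":0.02},{"dx":0,"dy":0,"dz":-0.035,"rx":0,"ry":0,"rz":0,"hand":0.02},{"dx":0,"dy":0,"dz":-0.035,"rx":0,"ry":0,"rz":0,"hand":0.02},{"dx":0,"dy":0,"dz":-0.03,"rx":0,"ry":0,"rz":0,"hand":0.02},{"dx":0,"dy":0,"dz":-0.015,"rx":0,"ry":0,"rz":0,"hand":0.02},{"dx":-0.01,"dy":0.005,"dz":0,"rx":0,"ry":0,"rz":0,"hand":0.02},{"dx":-0.02,"dy":0.01,"dz":0,"rx":0,"ry":0,"rz":0,"hand":0.02},{"dx":-0.03,"dy":0.01,"dz":0,"rx":0,"ry":0,"rz":0,"hand":0.02},{"dx":-0.035,"dy":0.01,"dz":0,"rx":0,"ry":0,"rz":0,"hand":0.02},{"dx":-0.035,"dy":0.01,"dz":0,"rx":0,"ry":0,"rz":0,"hand":0.02},{"dx":-0.035,"dy":0.01,"dz":0,"rx":0,"ry":0,"rz":0,"hand":0.02}]'
python3 -m pendant '[{"dx":-0.035,"dy":0.01,"dz":0,"rx":0,"ry":0,"rz":0,"hand":0.02},{"dx":-0.035,"dy":0,"dz":0,"rx":0,"ry":0,"rz":0,"hand":0.02},{"dx":-0.035,"dy":0,"dz":0,"rx":0,"ry":0,"rz":0,"hand":0.02},{"dx":-0.035,"dy":0,"dz":0,"rx":0,"ry":0,"rz":0,"hand":0.02},{"dx":-0.035,"dy":0,"dz":0,"rx":0,"ry":0,"rz":0,"hand":0.02},{"dx":-0.035,"dy":0,"dz":0,"rx":0,"ry":0,"rz":-1,"hand":0.02},{"dx":-0.035,"dy":0,"dz":0,"rx":0,"ry":0,"rz":-1,"hand":0.02},{"dx":-0.035,"dy":0,"dz":0,"rx":0,"ry":0,"rz":0,"hand":0.02},{"dx":-0.025,"dy":0,"dz":0,"rx":0,"ry":0,"rz":0,"hand":0.02},{"dx":-0.013,"dy":0,"dz":0,"rx":0,"ry":0,"rz":0,"hand":0.02},{"dx":0,"dy":0,"dz":0,"rx":0,"ry":0,"rz":0,"hand":0.02},{"dx":0,"dy":0,"dz":0,"rx":0,"ry":0,"rz":0,"hand":0.02}]'
python3 -c "
from h import *
go(.582,-.177,.0725)"
```

```text
clock: 11.6
position: [0.5696, 0.1383, 0.2297]
ee_rot: [-0.0, 0.707, 0.707, -0.001]
contact_force: [0.2, 0.6, -2.5]
width: 0.0336
gripper_force: 44.6
clock: 12.6
position: [0.5825, -0.1771, 0.2301]
ee_rot: [-0.001, 0.695, 0.719, 0.0]
contact_force: [0.2, -0.4, -2.1]
width: 0.0333
gripper_force: 44.6
tool shift mm [ -0.2  -0.2 157.6] rot err deg(tool) [-0.11 -0.12  1.91] w 0.03331392995449578 t 12.6
```

```bash
python3 -m pendant '[{"dx":0,"dy":0,"dz":0.015,"rx":0,"ry":0,"rz":0,"hand":0.02},{"dx":0,"dy":0,"dz":0.03,"rx":0,"ry":0,"rz":0,"hand":0.02},{"dx":0,"dy":0,"dz":0.035,"rx":0,"ry":0,"rz":0,"hand":0.02},{"dx":0,"dy":0,"dz":0.035,"rx":0,"ry":0,"rz":0,"hand":0.02},{"dx":0,"dy":0,"dz":0.02,"rx":0,"ry":0,"rz":0,"hand":0.02},{"dx":0,"dy":0,"dz":0.012,"rx":0,"ry":0,"rz":0,"hand":0.02},{"dx":0,"dy":0,"dz":0.005,"rx":0,"ry":0,"rz":0,"hand":0.02},{"dx":0,"dy":0,"dz":0.003,"rx":0,"ry":0,"rz":0,"hand":0.02},{"dx":0,"dy":0,"dz":0.002,"rx":0,"ry":0,"rz":0,"hand":0.02},{"dx":0,"dy":0,"dz":0.001,"rx":0,"ry":0,"rz":0,"hand":0.02},{"dx":0,"dy":0,"dz":0,"rx":0,"ry":0,"rz":0,"hand":0.02},{"dx":0,"dy":0,"dz":0,"rx":0,"ry":0,"rz":0,"hand":0.02}]'
```

```text
clock: 13.6
position: [0.5839, -0.1774, 0.0743]
ee_rot: [0.001, 0.695, 0.719, 0.0]
contact_force: [0.4, -0.5, -1.9]
width: 0.0339
gripper_force: 44.5
```

```bash
python3 -m pendant '[{"dx":0,"dy":0,"dz":0.001,"rx":0,"ry":0,"rz":0,"hand":0.02},{"dx":0,"dy":0,"dz":0.001,"rx":0,"ry":0,"rz":0,"hand":0.02},{"dx":0,"dy":0,"dz":0,"rx":0,"ry":0,"rz":0,"hand":0.04},{"dx":0,"dy":0,"dz":0,"rx":0,"ry":0,"rz":0,"hand":0.055},{"dx":0,"dy":0,"dz":0,"rx":0,"ry":0,"rz":0,"hand":0.055},{"dx":0,"dy":0,"dz":0,"rx":0,"ry":0,"rz":0,"hand":0.055},{"dx":0,"dy":0,"dz":-0.01,"rx":0,"ry":0,"rz":0,"hand":0.055},{"dx":0,"dy":0,"dz":-0.025,"rx":0,"ry":0,"rz":0,"hand":0.055},{"dx":0,"dy":0,"dz":-0.035,"rx":0,"ry":0,"rz":0,"hand":0.055},{"dx":0,"dy":0,"dz":-0.035,"rx":0,"ry":0,"rz":0,"hand":0.055},{"dx":0,"dy":0,"dz":-0.035,"rx":0,"ry":0,"rz":0,"hand":0.055},{"dx":0,"dy":0,"dz":-0.02,"rx":0,"ry":0,"rz":2,"hand":0.055}]'
python3 -m pendant '[{"dx":0.015,"dy":-0.005,"dz":0,"rx":0,"ry":0,"rz":0,"hand":0.055},{"dx":0.03,"dy":-0.01,"dz":0,"rx":0,"ry":0,"rz":0,"hand":0.055},{"dx":0.035,"dy":-0.01,"dz":0,"rx":0,"ry":0,"rz":0,"hand":0.055},{"dx":0.035,"dy":-0.01,"dz":0,"rx":0,"ry":0,"rz":0,"hand":0.055},{"dx":0.035,"dy":-0.01,"dz":0,"rx":0,"ry":0,"rz":0,"hand":0.055},{"dx":0.035,"dy":-0.01,"dz":0,"rx":0,"ry":0,"rz":0,"hand":0.055},{"dx":0.035,"dy":-0.01,"dz":0,"rx":0,"ry":0,"rz":0,"hand":0.055},{"dx":0.035,"dy":-0.01,"dz":0,"rx":0,"ry":0,"rz":0,"hand":0.055},{"dx":0.035,"dy":-0.008,"dz":0,"rx":0,"ry":0,"rz":0,"hand":0.055},{"dx":0.02,"dy":0,"dz":0,"rx":0,"ry":0,"rz":0,"hand":0.055},{"dx":0,"dy":0,"dz":0,"rx":0,"ry":0,"rz":0,"hand":0.055},{"dx":0,"dy":0,"dz":0,"rx":0,"ry":0,"rz":0,"hand":0.055}]'
python3 -c "
from h import *
go(.5,.1326,.118)
wshot('w3.png',[[.5,.1326,.150],[.496,.046,.068]])"
```

```text
clock: 14.6
position: [0.5848, -0.1779, 0.2366]
ee_rot: [0.003, 0.707, 0.707, 0.001]
contact_force: [1.1, 0.1, 0.6]
width: 0.0552
gripper_force: 0.0
clock: 15.6
position: [0.4995, 0.1337, 0.2311]
ee_rot: [-0.0, 0.706, 0.708, -0.0]
contact_force: [-0.4, 0.1, -0.2]
width: 0.055
gripper_force: 0.0
tool shift mm [ -1.    0.6 113.1] rot err deg(tool) [-0.04  0.03  0.16] w 0.055003096586422495 t 15.6
```

View pics/w3.png

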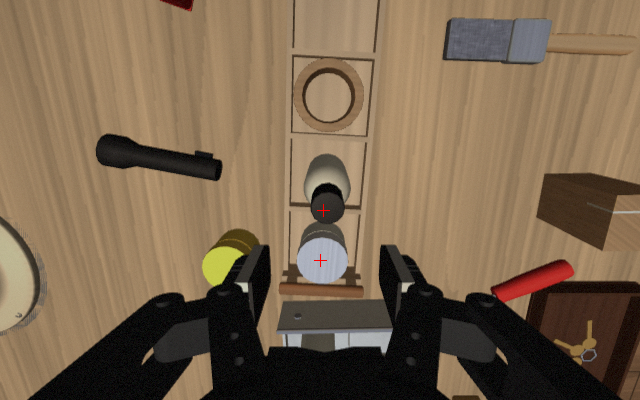

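The bottle cap at (327,207) sits about 2 mm from its marker, and the jar lid at (322,260) is on its own. I grasp the cap.

```bash
python3 -m pendant '[{"dx":0,"dy":0.002,"dz":0.015,"rx":0,"ry":0,"rz":0,"hand":0.055},{"dx":0,"dy":0,"dz":0.025,"rx":0,"ry":0,"rz":0,"hand":0.055},{"dx":0,"dy":0,"dz":0.03,"rx":0,"ry":0,"rz":0,"hand":0.055},{"dx":0,"dy":0,"dz":0.025,"rx":0,"ry":0,"rz":0,"hand":0.055},{"dx":0,"dy":0,"dz":0.018,"rx":0,"ry":0,"rz":0,"hand":0.055},{"dx":0,"dy":0,"dz":0,"rx":0,"ry":0,"rz":0,"hand":0.055},{"dx":0,"dy":0,"dz":0,"rx":0,"ry":0,"rz":0,"hand":0.035},{"dx":0,"dy":0,"dz":0,"rx":0,"ry":0,"rz":0,"hand":0.018},{"dx":0,"dy":0,"dz":0,"rx":0,"ry":0,"rz":0,"hand":0.018},{"dx":0,"dy":0,"dz":0,"rx":0,"ry":0,"rz":0,"hand":0.018},{"dx":0,"dy":0,"dz":0,"rx":0,"ry":0,"rz":0,"hand":0.018},{"dx":0,"dy":0,"dz":0,"rx":0,"ry":0,"rz":0,"hand":0.018}]' 40
```

```text
clock: 16.65
position: [0.5034, 0.1327, 0.1196]
ee_rot: [0.001, 0.707, 0.707, 0.001]
contact_force: [-1.1, -0.5, 4.9]
width: 0.0257
gripper_force: 39.9
```

```bash
python3 -m pendant '[{"dx":0,"dy":0,"dz":-0.015,"rx":0,"ry":0,"rz":0,"hand":0.015},{"dx":0,"dy":0,"dz":-0.025,"rx":0,"ry":0,"rz":0,"hand":0.015},{"dx":0,"dy":0,"dz":-0.03,"rx":0,"ry":0,"rz":0,"hand":0.015},{"dx":0,"dy":0,"dz":-0.03,"rx":0,"ry":0,"rz":0,"hand":0.015},{"dx":0,"dy":0.01,"dz":-0.02,"rx":0,"ry":0,"rz":0,"hand":0.015},{"dx":-0.01,"dy":0.015,"dz":0,"rx":0,"ry":0,"rz":0,"hand":0.015},{"dx":-0.02,"dy":0.015,"dz":0,"rx":0,"ry":0,"rz":0,"hand":0.015},{"dx":-0.025,"dy":0.015,"dz":0,"rx":0,"ry":0,"rz":0,"hand":0.015},{"dx":-0.025,"dy":0.01,"dz":0,"rx":0,"ry":0,"rz":0,"hand":0.015},{"dx":-0.03,"dy":0.008,"dz":0,"rx":0,"ry":0,"rz":0,"hand":0.015},{"dx":-0.03,"dy":0.003,"dz":0,"rx":0,"ry":0,"rz":0,"hand":0.015},{"dx":-0.03,"dy":0,"dz":0,"rx":0,"ry":0,"rz":0,"hand":0.015}]'
python3 -m pendant '[{"dx":-0.025,"dy":0,"dz":0,"rx":0,"ry":0,"rz":0,"hand":0.015},{"dx":-0.018,"dy":0,"dz":0,"rx":0,"ry":0,"rz":0,"hand":0.015},{"dx":-0.011,"dy":0,"dz":0,"rx":0,"ry":0,"rz":0,"hand":0.015},{"dx":0,"dy":0,"dz":0,"rx":0,"ry":0,"rz":0,"hand":0.015},{"dx":0,"dy":0,"dz":0,"rx":0,"ry":0,"rz":0,"hand":0.015}]'
python3 -c "
from h import *
go(.58,-.091,.1195)
wshot('w4.png',[[.58,-.091,.008]])"
```

```text
clock: 17.65
position: [0.5789, -0.0394, 0.2362]
ee_rot: [-0.001, 0.707, 0.707, -0.001]
contact_force: [0.9, 0.4, -1.8]
width: 0.0262
gripper_force: 39.9
clock: 18.07
position: [0.5781, -0.0913, 0.2373]
ee_rot: [-0.001, 0.708, 0.707, 0.0]
contact_force: [-0.6, 0.6, -1.9]
width: 0.0257
gripper_force: 39.9
tool shift mm [1.000e-01 2.000e+00 1.178e+02] rot err deg(tool) [-0.08 -0.09 -0.08] w 0.025722310153150515 t 18.0667
```

View pics/w4.png

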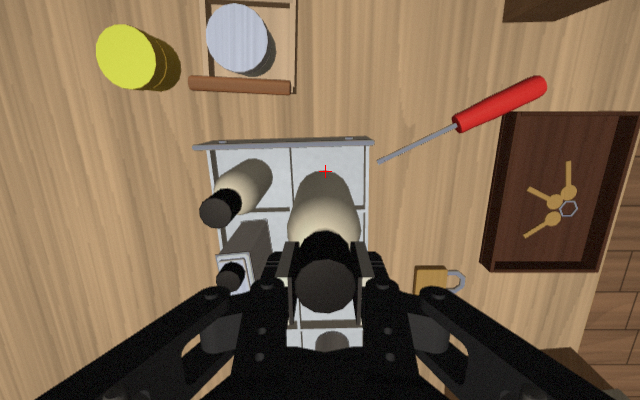

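The bottle hangs straight over its cell, with the aim mark at (325,171) in that compartment. I lower it.

```bash
python3 -m pendant '[{"dx":0,"dy":0.001,"dz":0.015,"rx":0,"ry":0,"rz":0,"hand":0.015},{"dx":0,"dy":0,"dz":0.025,"rx":0,"ry":0,"rz":0,"hand":0.015},{"dx":0,"dy":0,"dz":0.03,"rx":0,"ry":0,"rz":0,"hand":0.015},{"dx":0,"dy":0,"dz":0.022,"rx":0,"ry":0,"rz":0,"hand":0.015},{"dx":0,"dy":0,"dz":0.012,"rx":0,"ry":0,"rz":0,"hand":0.015},{"dx":0,"dy":0,"dz":0.006,"rx":0,"ry":0,"rz":0,"hand":0.015},{"dx":0,"dy":0,"dz":0.003,"rx":0,"ry":0,"rz":0,"hand":0.015},{"dx":0,"dy":0,"dz":0.002,"rx":0,"ry":0,"rz":0,"hand":0.015},{"dx":0,"dy":0,"dz":0.001,"rx":0,"ry":0,"rz":0,"hand":0.015},{"dx":0,"dy":0,"dz":0.001,"rx":0,"ry":0,"rz":0,"hand":0.015},{"dx":0,"dy":0,"dz":0,"rx":0,"ry":0,"rz":0,"hand":0.015},{"dx":0,"dy":0,"dz":0,"rx":0,"ry":0,"rz":0,"hand":0.015}]'
```

```text
clock: 19.12
position: [0.5797, -0.0914, 0.122]
ee_rot: [0.001, 0.707, 0.707, 0.0]
contact_force: [-0.8, -0.5, -2.2]
width: 0.0259
gripper_force: 39.9
```

```bash
python3 -m pendant '[{"dx":0,"dy":0,"dz":0.001,"rx":0,"ry":0,"rz":0,"hand":0.015},{"dx":0,"dy":0,"dz":0.001,"rx":0,"ry":0,"rz":0,"hand":0.015},{"dx":0,"dy":0,"dz":0.001,"rx":0,"ry":0,"rz":0,"hand":0.015},{"dx":0,"dy":0,"dz":0,"rx":0,"ry":0,"rz":0,"hand":0.015}]'
python3 -m pendant '[{"dx":0,"dy":0,"dz":0,"rx":0,"ry":0,"rz":0,"hand":0.03},{"dx":0,"dy":0,"dz":0,"rx":0,"ry":0,"rz":0,"hand":0.04},{"dx":0,"dy":0,"dz":0,"rx":0,"ry":0,"rz":0,"hand":0.05},{"dx":0,"dy":0,"dz":0,"rx":0,"ry":0,"rz":0,"hand":0.05},{"dx":0,"dy":0,"dz":-0.015,"rx":0,"ry":0,"rz":0,"hand":0.05},{"dx":0,"dy":0,"dz":-0.03,"rx":0,"ry":0,"rz":0,"hand":0.05},{"dx":0,"dy":0,"dz":-0.035,"rx":0,"ry":0,"rz":0,"hand":0.05},{"dx":0.01,"dy":-0.01,"dz":-0.025,"rx":0,"ry":0,"rz":0,"hand":0.07},{"dx":0.03,"dy":-0.02,"dz":-0.01,"rx":0,"ry":0,"rz":0,"hand":0.085},{"dx":0.035,"dy":-0.02,"dz":0,"rx":0,"ry":0,"rz":0,"hand":0.085},{"dx":0.035,"dy":-0.02,"dz":0,"rx":0,"ry":0,"rz":0,"hand":0.085},{"dx":0.027,"dy":-0.013,"dz":0,"rx":0,"ry":0,"rz":0,"hand":0.085}]'
python3 -c "
from h import *
go(.497,.046,.04)
cv2.imwrite('pics/side5.png',manip.get_image('side')['frame'][:,:,::-1])"
```

```text
clock: 19.45
position: [0.5797, -0.0916, 0.1197]
ee_rot: [0.001, 0.707, 0.707, 0.0]
contact_force: [-2.2, -0.2, 4.6]
width: 0.0259
gripper_force: 40.8
clock: 20.45
position: [0.4942, 0.0477, 0.2336]
ee_rot: [-0.001, 0.707, 0.707, 0.0]
contact_force: [1.3, 1.3, 0.0]
width: 0.0853
gripper_force: 0.0
tool shift mm [ -1.9   2.9 193.6] rot err deg(tool) [-0.03 -0.07 -0.02] w 0.08525677066792796 t 20.45
```

View pics/side5.png

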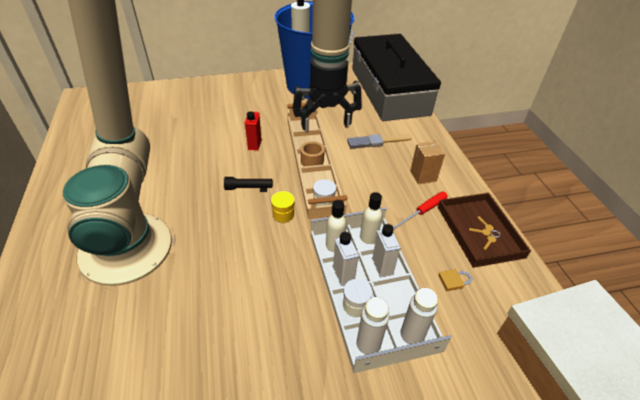

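Bottle (372,220), tin (386,252) and spray (421,315) all stand upright in the back row. The jar is next; I check the clearance to the yellow look-alike.

```bash
python3 -c "
from h import *
print(at('top',318.5,226,.06))"
python3 -m pendant '[{"dx":-0.002,"dy":0.003,"dz":0.02,"rx":0,"ry":0,"rz":0,"hand":0.085},{"dx":0,"dy":0,"dz":0.035,"rx":0,"ry":0,"rz":0,"hand":0.085},{"dx":0,"dy":0,"dz":0.035,"rx":0,"ry":0,"rz":0,"hand":0.085},{"dx":0,"dy":0,"dz":0.02,"rx":0,"ry":0,"rz":0,"hand":0.085},{"dx":0,"dy":0,"dz":0,"rx":0,"ry":0,"rz":0,"hand":0.085},{"dx":0,"dy":0,"dz":0,"rx":0,"ry":0,"rz":0,"hand":0.085}]'
```

```text
[0.38622417 0.03029372 0.06      ]
clock: 21.0
position: [0.499, 0.0436, 0.1227]
ee_rot: [-0.001, 0.707, 0.707, -0.001]
contact_force: [1.1, -0.2, 0.5]
width: 0.0851
gripper_force: 0.0
```

```bash
python3 -m pendant '[{"dx":0.002,"dy":-0.001,"dz":0.015,"rx":0,"ry":0,"rz":0,"hand":0.085},{"dx":0,"dy":0,"dz":0.025,"rx":0,"ry":0,"rz":0,"hand":0.085},{"dx":0,"dy":0,"dz":0.025,"rx":0,"ry":0,"rz":0,"hand":0.085},{"dx":0,"dy":0,"dz":0.012,"rx":0,"ry":0,"rz":0,"hand":0.085},{"dx":0,"dy":0,"dz":0.005,"rx":0,"ry":0,"rz":0,"hand":0.085},{"dx":0,"dy":0,"dz":0,"rx":0,"ry":0,"rz":0,"hand":0.07},{"dx":0,"dy":0,"dz":0,"rx":0,"ry":0,"rz":0,"hand":0.05},{"dx":0,"dy":0,"dz":0,"rx":0,"ry":0,"rz":0,"hand":0.05},{"dx":0,"dy":0,"dz":0,"rx":0,"ry":0,"rz":0,"hand":0.05},{"dx":0,"dy":0,"dz":0,"rx":0,"ry":0,"rz":0,"hand":0.05},{"dx":0,"dy":0,"dz":0,"rx":0,"ry":0,"rz":0,"hand":0.05}]' 40
```

```text
clock: 21.92
position: [0.5, 0.0456, 0.0432]
ee_rot: [0.002, 0.707, 0.707, 0.001]
contact_force: [0.1, 0.1, 7.3]
width: 0.0567
gripper_force: 42.9
```

```bash
python3 -m pendant '[{"dx":0,"dy":0,"dz":-0.015,"rx":0,"ry":0,"rz":0,"hand":0.04},{"dx":0,"dy":0,"dz":-0.035,"rx":0,"ry":0,"rz":0,"hand":0.04},{"dx":0,"dy":0,"dz":-0.035,"rx":0,"ry":0,"rz":0,"hand":0.04},{"dx":0,"dy":0,"dz":-0.035,"rx":0,"ry":0,"rz":0,"hand":0.04},{"dx":0,"dy":0,"dz":-0.035,"rx":0,"ry":0,"rz":0,"hand":0.04},{"dx":-0.01,"dy":0.01,"dz":-0.025,"rx":0,"ry":0,"rz":0,"hand":0.04},{"dx":-0.02,"dy":0.015,"dz":0,"rx":0,"ry":0,"rz":0,"hand":0.04},{"dx":-0.03,"dy":0.015,"dz":0,"rx":0,"ry":0,"rz":0,"hand":0.04},{"dx":-0.035,"dy":0.015,"dz":0,"rx":0,"ry":0,"rz":0,"hand":0.04},{"dx":-0.035,"dy":0.015,"dz":0,"rx":0,"ry":0,"rz":0,"hand":0.04},{"dx":-0.035,"dy":0.01,"dz":0,"rx":0,"ry":0,"rz":0,"hand":0.04},{"dx":-0.035,"dy":0.004,"dz":0,"rx":0,"ry":0,"rz":0,"hand":0.04}]'
python3 -m pendant '[{"dx":-0.035,"dy":0,"dz":0,"rx":0,"ry":0,"rz":0,"hand":0.04},{"dx":-0.035,"dy":0,"dz":0,"rx":0,"ry":0,"rz":0,"hand":0.04},{"dx":-0.025,"dy":0,"dz":0,"rx":0,"ry":0,"rz":0,"hand":0.04},{"dx":-0.014,"dy":0,"dz":0,"rx":0,"ry":0,"rz":0,"hand":0.04},{"dx":0,"dy":0,"dz":0,"rx":0,"ry":0,"rz":0,"hand":0.04},{"dx":0,"dy":0,"dz":0,"rx":0,"ry":0,"rz":0,"hand":0.04}]'
python3 -c "
from h import *
go(.584,-.263,.043)"
```

```text
clock: 22.92
position: [0.5839, -0.1561, 0.2219]
ee_rot: [0.001, 0.707, 0.707, 0.001]
contact_force: [1.0, -0.1, -0.4]
width: 0.057
gripper_force: 43.1
clock: 23.42
position: [0.5822, -0.2629, 0.2214]
ee_rot: [-0.0, 0.708, 0.707, 0.001]
contact_force: [-0.9, 0.4, -0.5]
width: 0.0565
gripper_force: 43.1
tool shift mm [ -0.4   1.8 178.4] rot err deg(tool) [ 0.01 -0.08 -0.08] w 0.056490782556939546 t 23.4167
```

```bash
python3 -m pendant '[{"dx":0,"dy":0.001,"dz":0.015,"rx":0,"ry":0,"rz":0,"hand":0.04},{"dx":0,"dy":0,"dz":0.03,"rx":0,"ry":0,"rz":0,"hand":0.04},{"dx":0,"dy":0,"dz":0.035,"rx":0,"ry":0,"rz":0,"hand":0.04},{"dx":0,"dy":0,"dz":0.035,"rx":0,"ry":0,"rz":0,"hand":0.04},{"dx":0,"dy":0,"dz":0.03,"rx":0,"ry":0,"rz":0,"hand":0.04},{"dx":0,"dy":0,"dz":0.018,"rx":0,"ry":0,"rz":0,"hand":0.04},{"dx":0,"dy":0,"dz":0.008,"rx":0,"ry":0,"rz":0,"hand":0.04},{"dx":0,"dy":0,"dz":0.003,"rx":0,"ry":0,"rz":0,"hand":0.04},{"dx":0,"dy":0,"dz":0.002,"rx":0,"ry":0,"rz":0,"hand":0.04},{"dx":0,"dy":0,"dz":0,"rx":0,"ry":0,"rz":0,"hand":0.04},{"dx":0,"dy":0,"dz":0,"rx":0,"ry":0,"rz":0,"hand":0.04}]'
```

```text
clock: 24.33
position: [0.5845, -0.2635, 0.047]
ee_rot: [0.001, 0.707, 0.707, 0.001]
contact_force: [0.5, 0.3, -1.2]
width: 0.0569
gripper_force: 43.1
```

```bash
python3 -m pendant '[{"dx":0,"dy":0,"dz":0.001,"rx":0,"ry":0,"rz":0,"hand":0.04},{"dx":0,"dy":0,"dz":0.001,"rx":0,"ry":0,"rz":0,"hand":0.04},{"dx":0,"dy":0,"dz":0.001,"rx":0,"ry":0,"rz":0,"hand":0.04},{"dx":0,"dy":0,"dz":0.001,"rx":0,"ry":0,"rz":0,"hand":0.04},{"dx":0,"dy":0,"dz":0,"rx":0,"ry":0,"rz":0,"hand":0.04},{"dx":0,"dy":0,"dz":0,"rx":0,"ry":0,"rz":0,"hand":0.04}]'
```

```text
clock: 24.83
position: [0.5837, -0.2636, 0.0433]
ee_rot: [0.001, 0.707, 0.707, 0.0]
contact_force: [-2.6, 1.3, 7.8]
width: 0.0569
gripper_force: 44.0
```

Seated; release and rise.

```bash
python3 -m pendant '[{"dx":0,"dy":0,"dz":0,"rx":0,"ry":0,"rz":0,"hand":0.065},{"dx":0,"dy":0,"dz":0,"rx":0,"ry":0,"rz":0,"hand":0.077},{"dx":0,"dy":0,"dz":0,"rx":0,"ry":0,"rz":0,"hand":0.077},{"dx":0,"dy":0,"dz":0,"rx":0,"ry":0,"rz":0,"hand":0.077},{"dx":0,"dy":0,"dz":-0.01,"rx":0,"ry":0,"rz":0,"hand":0.077},{"dx":0,"dy":0,"dz":-0.025,"rx":0,"ry":0,"rz":0,"hand":0.077},{"dx":0,"dy":0,"dz":-0.035,"rx":0,"ry":0,"rz":0,"hand":0.077},{"dx":0,"dy":0,"dz":-0.035,"rx":0,"ry":0,"rz":0,"hand":0.077},{"dx":0,"dy":0,"dz":-0.035,"rx":0,"ry":0,"rz":0,"hand":0.077},{"dx":0,"dy":0,"dz":-0.035,"rx":0,"ry":0,"rz":0,"hand":0.077},{"dx":0,"dy":0,"dz":-0.025,"rx":0,"ry":0,"rz":0,"hand":0.077},{"dx":0,"dy":0,"dz":0,"rx":0,"ry":0,"rz":0,"hand":0.077}]'
python3 -m pendant '[{"dx":0.02,"dy":-0.01,"dz":0,"rx":0,"ry":0,"rz":0,"hand":0.077},{"dx":0.035,"dy":-0.02,"dz":0,"rx":0,"ry":0,"rz":0,"hand":0.077},{"dx":0.035,"dy":-0.02,"dz":0,"rx":0,"ry":0,"rz":0,"hand":0.077},{"dx":0.035,"dy":-0.02,"dz":0,"rx":0,"ry":0,"rz":0,"hand":0.077},{"dx":0.035,"dy":-0.02,"dz":0,"rx":0,"ry":0,"rz":0,"hand":0.077},{"dx":0.035,"dy":-0.02,"dz":0,"rx":0,"ry":0,"rz":0,"hand":0.077},{"dx":0.035,"dy":-0.02,"dz":0,"rx":0,"ry":0,"rz":0,"hand":0.077},{"dx":0.035,"dy":-0.02,"dz":0,"rx":0,"ry":0,"rz":0,"hand":0.077},{"dx":0.035,"dy":0,"dz":0,"rx":0,"ry":0,"rz":0,"hand":0.077},{"dx":0.02,"dy":0,"dz":0,"rx":0,"ry":0,"rz":0,"hand":0.077},{"dx":0,"dy":0,"dz":0,"rx":0,"ry":0,"rz":0,"hand":0.077},{"dx":0,"dy":0,"dz":0,"rx":0,"ry":0,"rz":0,"hand":0.077}]'
python3 -c "
from h import *
t=manip.get_image('top')['frame'][:,:,::-1]; s=manip.get_image('side')['frame'][:,:,::-1]
a=cv2.resize(t[130:215,340:490],None,fx=2.6,fy=2.6,interpolation=cv2.INTER_CUBIC); b=cv2.resize(s[180:370,300:460],None,fx=2.5,fy=2.5,interpolation=cv2.INTER_CUBIC)
c=np.zeros((480,800,3),np.uint8); c[:a.shape[0],:a.shape[1]]=a; c[:b.shape[0],395:395+b.shape[1]]=b
cv2.imwrite('pics/end.png',c)"
```

```text
clock: 25.83
position: [0.5861, -0.2649, 0.2491]
ee_rot: [0.006, 0.707, 0.707, 0.002]
contact_force: [0.5, -0.3, 0.9]
width: 0.0771
gripper_force: 0.0
clock: 26.83
position: [0.4329, 0.0574, 0.2414]
ee_rot: [0.0, 0.706, 0.708, -0.0]
contact_force: [0.2, 0.4, 0.2]
width: 0.0768
gripper_force: 0.0
```

View pics/end.png

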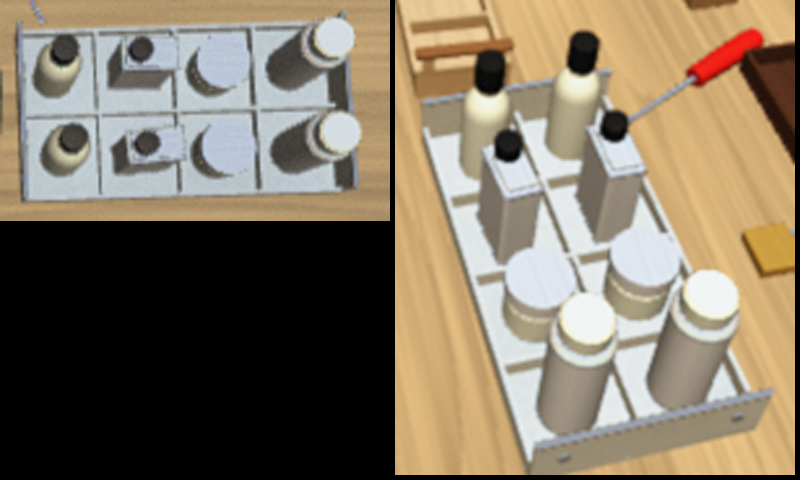

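The back row (top view: bottle (62,55), tin (145,55), jar (218,65), spray (328,40)) repeats the front row. Everything is upright and the old supplies have not moved. Handing in.

```bash
python3 -c "
from rig import manip
print(manip.sign_off())"
```

```text
the job is handed in; nothing more can be done
None
```

All four new supplies stand upright in the back row behind the old one of their kind, with the old supplies and the tape roll left in place; the job was handed in at about 27 s (hand-in returned no verdict).

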